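# Clear the crowded hook to get the rear skimmer

### The job

Take the round skimmer, which hangs rearmost on the crowded hook, and stand it blade down in the steel utensil caddy. To get at it, first move the slotted turner and the narrow scraper in front of it to the spare hook and leave both hanging there. The spare hook's height is not measured, so feel for it; do not force the utensils against the hooks, do not let them fall, and leave the jar, bowl and tin where they are.

Things in the scene. Friction and masses are not known exactly. Their poses are not given: they have to be found in the camera images.
- rack_full: Crowded hook: fixed steel stand, base 120 x 120 x 12 mm, post 22 mm thick, one level prong on top. Origin: centre of the base's underside, below the post. The prong, an 8 mm round bar, runs from the post along this frame's -x, its axis 240 mm above the origin. The three utensils hang in its seats.
- full_tip (a point): End of the crowded hook's prong: 155 mm out from the post the bar turns up and ends 22 mm above its axis. Collars (16 mm diameter, 4 mm long) 25, 65 and 105 mm out part the bar into three seats, centred 45, 85 and 125 mm out. A loop must be raised over collars and tip to come off or go on. The spare prong has the same shape.
- rack_spare: Spare hook: like the crowded stand, prong empty, same shape and also along -x, but its post telescopes: the bar's axis is clamped somewhere 200 to 260 mm above the origin (slips only above 60 N). This height is not measured: feel for the bar's top, e.g. with shut fingertips pressed down lightly in a seat. Origin: centre of the base's underside, below the post.
- turner: Wooden loop 40 wide, 64 tall, 10 mm thick (opening 24 wide, 48 high), then a handle 22 wide, 44 long, then a slotted rectangular steel blade 76 wide, 4 mm thick; 0.16 kg. Origin: hanging point, mid underside of the loop's top bar; opening 0 to 48 mm below it, lower end 164 mm below. z up when hanging, y across the loop, x through it, along the prong. In the front or middle seat of the crowded hook.
- scraper: Wooden loop 40 wide, 64 tall, 10 mm thick (opening 24 wide, 48 high), then a handle 22 wide, 44 long, then a plain narrow steel blade 34 wide, 4 mm thick; 0.16 kg. Origin: hanging point, mid underside of the loop's top bar; opening 0 to 48 mm below it, lower end 164 mm below. z up when hanging, y across the loop, x through it, along the prong. In the front or middle seat of the crowded hook.
- skimmer: Wooden loop 40 wide, 64 tall, 10 mm thick (opening 24 wide, 48 high), then a handle 22 wide, 44 long, then a round perforated steel disc 78 across, 4 mm thick; 0.16 kg. Origin: hanging point, mid underside of the loop's top bar; opening 0 to 48 mm below it, lower end 170 mm below. z up when hanging, y across the loop, x through it, along the prong. In the rear seat, next to the post.
- skimmer_foot (a point): The lowest point of the skimmer's disc, 170 mm below its origin.
- caddy: Fixed open steel box for utensils, outside 80 (x) x 125 (y) x 100 mm high, walls 4 mm, floor about 4 mm thick. Origin: centre of its underside.
- jar: Bystander: amber glass jar, 60 mm in diameter, 85 mm tall. Origin: centre of its underside.
- bowl: Bystander: white bowl, 90 mm across, 40 mm tall. Origin: centre of its underside.
- tin: Bystander: plain metal tin, 64 mm in diameter, 90 mm tall. Origin: centre of its underside.
Mind the look-alikes: they are no part of the job. Leave any yellow look-alike of the skimmer alone.

How it is judged:
By the outcome, as a careful person would: the job done as asked, in the order asked, and still so for the second after the job is handed in, with the robot touching nothing.
It also fails if it takes over 72 s, if anything falls off the work surface, if the arm or the gripper's body presses on something with over 40 N, if the wrist force passes 120 N, or if a joint passes its speed limit or range.

### The arm

A 6-joint arm with a two-finger parallel gripper is mounted at the origin on the work surface. World frame = base frame: x ahead of the robot, y to its left, z up, the work surface at z = 0. Lengths are in mm, angles in rad, forces in N, time in s.
With the tool pointing down it reaches from about 300 to 775 mm from the base axis. Payload 14.6 kg.
Tool frame: the origin (TCP) lies on the centre line of the jaws, within the pads' length; the fingertips stand 19 mm ahead of it and the grasp point (between the pads) is the TCP (bot.tip_reach is the distance from the TCP to the fingertips, in mm); y points along the fingers, x is the direction in which the jaws open and shut, and the axes are right-handed (so a half turn about y gives the same grasp; the last joint's range is limited). The gripper opens to 85 mm and grips with 20 to 120 N. Pads are 22 mm wide; open, the fingers measure 114 mm over their backs; the gripper's body (76 mm by 85 mm) begins 54 mm behind the grasp point. The pads swing forward as they close: fully open they stand 13 mm farther back than shut.
Start: joints at [-1.239, 0.3, 1.521, -0, 1.321, -0.067], TCP at [213.564, -506.833, 250.281] pointing down, gripper open.
Joint ranges: [-3.03, 3.03], [-0.79, 2.21], [0.23, 2.52], [-1.04, 4.18], [0, 3.07], [-2.55, 2.55]. Speed limits (rad/s): [2.22, 2.22, 2.57, 3.14, 3.14, 3.14].

### API

Orientations are given as a unit quaternion [w, x, y, z].
In Python, from rig import bot gives the robot as it stands. Calls block until the motion is done:
- bot.move_to(position, orientation): joint-space move of the TCP to a pose.
- bot.servo_line(position, attitude=None, speed=150, until_force=None): straight line of the TCP; attitude=None keeps the orientation; speed is the mean speed in mm/s. With until_force (N) it stops when the force on the tool has changed by that much, and returns True; else False.
- bot.move_joints(angles): joint-space move.
- bot.move_gripper(opening, grip_force=None): finger opening in mm; grip_force is the grip in N (None keeps the last); returns when the fingers have stopped.
- bot.dwell(seconds).
- bot.ik(position, orientation): joint angles nearest the present ones, or None.
- bot.read_state(): the state.
- bot.read_camera(name): name is "scene" or "top"; returns a dict with "image" (400x640x3 uint8, blue, green, red), "depth" (400x640 float32, mm along the optical axis (not along the pixel's ray), 0 where there is no reading), "fovy" (degrees; the focal length in pixels is half the picture's height over the tangent of half this angle, whatever the lens; pixels are square), "cx", "cy" (the principal point, pixels), "eye" and "attitude" of the camera in the world. Camera axes: x right, y down, z forward; pixel columns grow to the right and rows downward; lengths in mm; the calibration is good to about 2 mm. A picture is of the moment at which its call begins.
A pose or a line that the arm cannot do raises bot.MotionError and nothing moves.
- bot.finish_job(): hands the job in, once; it reports no verdict.
The state is a dict: "clock": time; "joint_positions": joint angles; "qvel": joint speeds; "effort": joint torques, N m; "ee_pos": TCP position; "tool_rot": TCP orientation; "ft_force": force on the tool from outside, world axes, zero at the start; "moment": the same for the moment, N m; "grip_width": finger opening in mm.
Only numpy, scipy, OpenCV 4.12 (cv2) and the standard library are available. Lean on these libraries where they do the work, as an engineer would, in place of code of your own. Each camera call takes 0.05 s, during which the arm holds its last target.

## Working session

There is one attempt and no reset: what is moved stays moved. The work goes in short steps, each a Python script; the robot and the scene stay as the last script left them, time stands still between calls to the robot, and variables do not carry over. Pictures are saved under pics/ and viewed, and the job is handed in when it is done.

```bash
ls; mkdir -p pics; python3 - <<'E'
from rig import bot
import cv2,numpy as np,pickle
for n in("scene","top"):
    c=bot.read_camera(n); cv2.imwrite(f"pics/{n}0.png",c["image"]); pickle.dump(c,open(f"{n}0.pkl","wb"))
    print(n,c["fovy"],c["cx"],c["cy"],c["eye"],c["attitude"],(c["depth"]>0).mean())
s=bot.read_state();print(s["clock"],s["ee_pos"],s["tool_rot"],s["ft_force"])
E
```

```text
pics
scene 57.761407871633324 319.2037632539599 191.90434713714936 [1133.47996747 -584.57208258  844.6123014 ] [-0.37539562  0.82290599  0.38460811 -0.1843379 ] 0.9957109375
top 43.947711489833274 317.30807605982545 196.90412890649785 [ 308.03701462 -106.2963343  1579.64070901] [ 0.05643566 -0.7048935   0.70518574 -0.0515096 ] 0.99610546875
0.1 [ 213.52032491 -506.66510755  249.76132949] [ 0.58937093 -0.58889816  0.39133753 -0.39076311] [ 0.30329624  0.10777215 -0.16026415]
```

View pics/scene0.png

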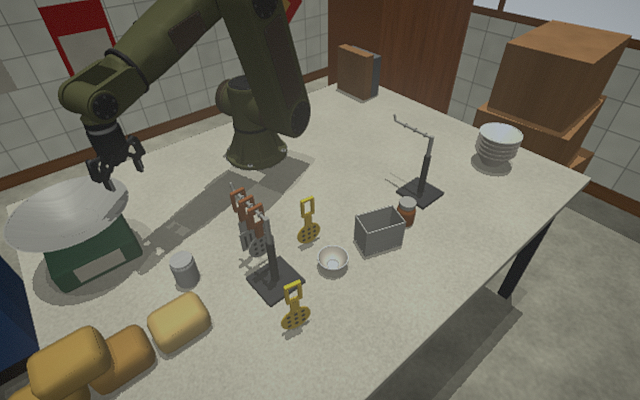

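View pics/top0.png

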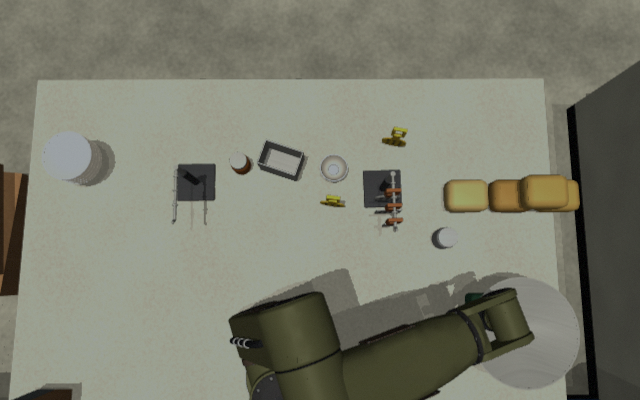

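The scene view shows the crowded hook at about (270,245), with the spare hook at (425,160) and the caddy at (380,232). Yellow look-alikes stand at (308,220) and (293,305). In the top view the prongs point down the image, towards the robot. I'll zoom in and measure.

```bash
cat > H.py <<'E'
import cv2,numpy as np,pickle
from scipy.spatial.transform import Rotation as R
def q2R(q): return R.from_quat(np.r_[q[1:],q[0]]).as_matrix()
def cloud(c):
    d=c["depth"].astype(float);h,w=d.shape;f=h/2/np.tan(np.radians(c["fovy"])/2)
    u,v=np.meshgrid(np.arange(w),np.arange(h))
    P=np.stack([(u-c["cx"])/f*d,(v-c["cy"])/f*d,d],-1)
    W=P@q2R(c["attitude"]).T+c["eye"]; W[d<=0]=np.nan
    return W
def ray(c,u,v,z):
    f=c["depth"].shape[0]/2/np.tan(np.radians(c["fovy"])/2)
    r=q2R(c["attitude"])@np.array([(u-c["cx"])/f,(v-c["cy"])/f,1.]);e=np.array(c["eye"])
    return e+r*(z-e[2])/r[2]
def proj(c,p):
    f=c["depth"].shape[0]/2/np.tan(np.radians(c["fovy"])/2)
    q=q2R(c["attitude"]).T@(np.array(p)-c["eye"]); return f*q[0]/q[2]+c["cx"],f*q[1]/q[2]+c["cy"]
E
python3 - <<'E'
from H import *
s=pickle.load(open("scene0.pkl","rb"));t=pickle.load(open("top0.pkl","rb"))
def crop(c,x,y,w,h,k,n): cv2.imwrite(n,cv2.resize(c["image"][y:y+h,x:x+w],None,fx=k,fy=k,interpolation=cv2.INTER_NEAREST))
crop(s,215,170,110,140,4,"pics/c1.png")
crop(s,370,100,90,120,5,"pics/c2.png")
crop(t,350,110,70,130,4,"pics/c3.png")
crop(t,160,130,190,110,4,"pics/c4.png")
W=cloud(t)
print("table z",np.nanmedian(W[90:130,300:360,2]))
for (u,v) in [(382,188),(196,182),(282,160),(334,168),(240,163),(445,238),(334,200),(396,135)]:print(u,v,W[v,u].round())
# pts high in crowded area
for (x0,x1,y0,y1) in [(355,415,160,240),(165,225,155,230)]:
    for v in range(y0,y1,2):
        row=W[v,x0:x1]; k=np.nanargmax(row[:,2]); print(x0+k,v,row[k].round(),end=' ')
    print()
E
```

```text
table z 0.007600303572644407
382 188 [ 570. -297.   59.]
196 182 [594. 290.  35.]
282 160 [672.  20.   4.]
334 168 [ 646. -149.    1.]
240 163 [645. 143.  83.]
445 238 [ 412. -477.   96.]
334 200 [ 524. -146.  119.]
396 135 [ 722. -335.  121.]
397 160 [ 671. -354.    7.] 383 162 [ 664. -308.   10.] 376 164 [ 658. -285.    7.] 375 166 [ 651. -282.   10.] 382 168 [ 645. -305.    8.] 373 170 [ 636. -274.   19.] 393 172 [ 581. -304.  250.] 393 174 [ 576. -303.  252.] 392 176 [ 571. -302.  245.] 393 178 [ 566. -304.  243.] 393 180 [ 560. -304.  246.] 393 182 [ 554. -303.  248.] 393 184 [ 549. -303.  247.] 392 186 [ 544. -301.  242.] 399 188 [ 536. -318.  257.] 399 190 [ 531. -318.  256.] 393 192 [ 527. -303.  244.] 393 194 [ 521. -303.  247.] 395 196 [ 515. -307.  252.] 393 198 [ 511. -303.  243.] 395 200 [ 506. -309.  241.] 393 202 [ 499. -302.  246.] 400 204 [ 493. -320.  254.] 388 206 [ 487. -288.  254.] 395 208 [ 483. -307.  247.] 394 210 [ 478. -305.  244.] 394 212 [ 472. -304.  248.] 396 214 [ 467. -310.  245.] 395 216 [ 460. -306.  251.] 401 218 [ 455. -322.  255.] 396 220 [ 449. -
[... 514 characters left out ...]
 177 175 [576. 290. 240.] 175 177 [570. 296. 239.] 176 179 [566. 294. 235.] 175 181 [560. 297. 235.] 175 183 [554. 295. 238.] 176 185 [548. 292. 238.] 175 187 [544. 296. 233.] 174 189 [537. 297. 238.] 175 191 [532. 295. 237.] 175 193 [527. 295. 234.] 176 195 [521. 292. 236.] 174 197 [515. 297. 237.] 174 199 [510. 298. 233.] 174 201 [504. 296. 237.] 175 203 [498. 293. 237.] 174 205 [493. 296. 236.] 174 207 [487. 296. 235.] 174 209 [482. 296. 235.] 174 211 [476. 296. 235.] 174 213 [471. 296. 233.] 174 215 [466. 296. 233.] 174 217 [460. 296. 233.] 173 219 [454. 296. 241.] 172 221 [447. 294. 253.] 204 223 [466. 265.  10.] 202 225 [460. 272.   8.] 187 227 [453. 320.   8.] 169 229 [447. 377.   7.]
```

View pics/c1.png

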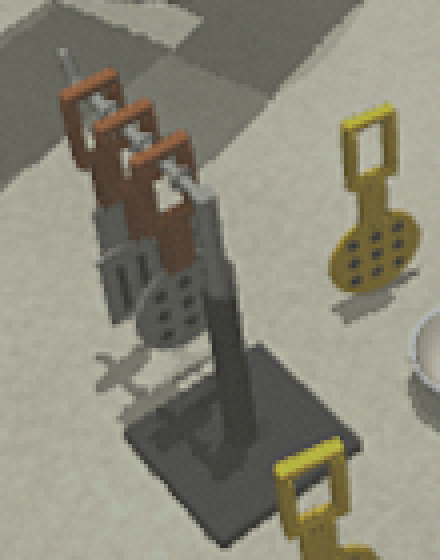

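View pics/c2.png

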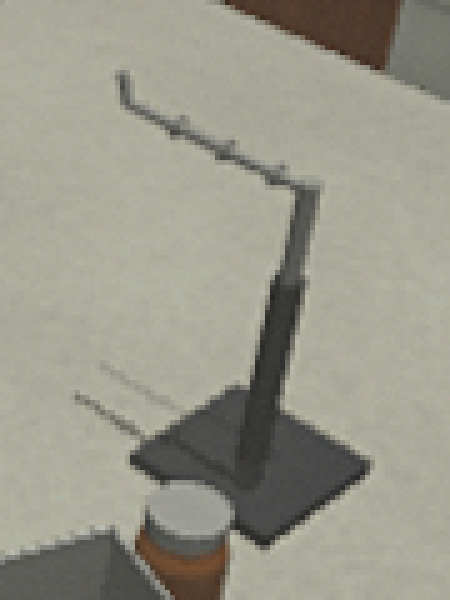

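View pics/c3.png

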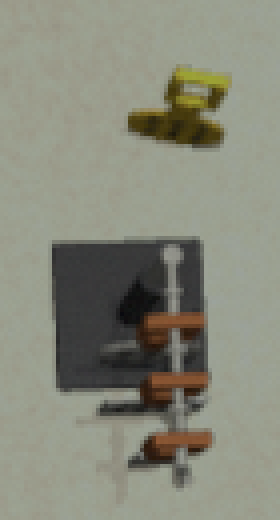

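View pics/c4.png

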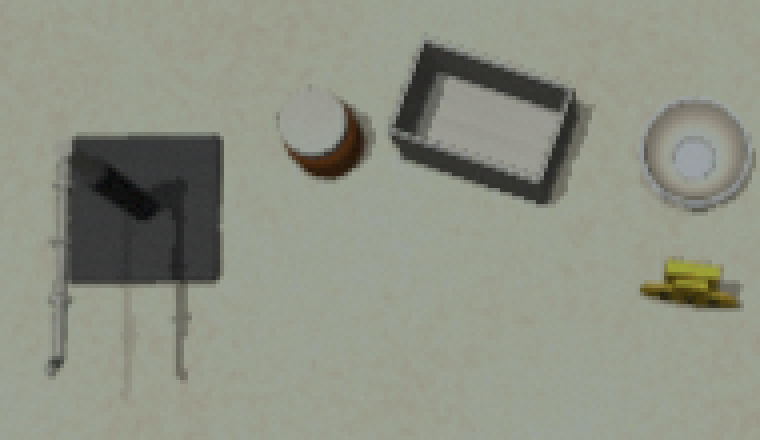

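The front two loops are at about (90,100) and (125,115) in the scene crop. The narrow blade looks frontmost and the slotted one is in the middle. Next I'll measure the prong lines, loops, bases and caddy.

```bash
python3 - <<'E'
from H import *
s=pickle.load(open("scene0.pkl","rb"));t=pickle.load(open("top0.pkl","rb"))
im=t["image"];hsv=cv2.cvtColor(im,cv2.COLOR_BGR2HSV);W=cloud(t)
def rectw(cnt,z):
    P=np.array([ray(t,u,v,z)[:2] for u,v in cnt.reshape(-1,2)],np.float32);r=cv2.minAreaRect(P);return np.round(r[0],1),np.round(r[1],1),round(r[2],1)
# bases: dark
g=im.max(2)
for nm,(x0,x1,y0,y1) in dict(full=(350,415,155,220),spare=(172,222,155,210)).items():
    m=np.zeros(g.shape,np.uint8);m[y0:y1,x0:x1]=(g[y0:y1,x0:x1]<85)*255
    m=cv2.morphologyEx(m,cv2.MORPH_OPEN,np.ones((5,5)))
    c=max(cv2.findContours(m,0,1)[0],key=cv2.contourArea);print(nm,rectw(cv2.convexHull(c),12))
# prong lines: cloud points high
for nm,z,(x0,x1,y0,y1) in [("full",240,(375,412,165,236)),("spare",232,(165,192,160,226))]:
    Z=W[y0:y1,x0:x1,2]; hv=hsv[y0:y1,x0:x1]
    notor=~((hv[...,1]>110)&((hv[...,0]<20)))
    v,u=np.where((Z>195)&notor); P=np.array([ray(t,x0+a,y0+b,z)[:2] for a,b in zip(u,v)],np.float32)
    d=P[(P[:,0]>425)&(P[:,0]<575)]
    l=cv2.fitLine(d,cv2.DIST_HUBER,0,.01,.01).ravel();print(nm,l,np.arctan(l[1]/l[0]),"y at 450,550",[l[3]+(x-l[2])*l[1]/l[0] for x in(450,550)],P[:,0].min(),P[:,0].max(), "medZ",np.median(Z[v,u]))
# orange loops
m=cv2.inRange(hsv,(3,110,60),(18,255,255));m[:, :370]=0;m[:,415:]=0;m[:160]=0;m[235:]=0
Z=W[...,2]
m2=(m>0)&(Z>238)
n,lab,st,ce=cv2.connectedComponentsWithStats(m2.astype(np.uint8))
for i in range(1,n):
    if st[i,4]>15:
        v,u=np.where(lab==i);c=np.stack([u,v],1);print("loop",rectw(c,252),W[lab==i].mean(0).round(1),st[i,4])
# same in scene
# caddy rim
P=W[135:185,250:312].reshape(-1,3);q=P[(P[:,2]>92)&(P[:,2]<108)].astype(np.float32)
r=cv2.minAreaRect(q[:,:2].copy());print("caddy",r,len(q))
# rim from top image contour of points z>60
mm=np.zeros(g.shape,np.uint8);mm[135:185,254:312]=((Z[135:185,254:312]>90))*255
c=np.vstack(cv2.findContours(mm,0,1)[0]);print("caddy ray",rectw(c,100))
mm=np.zeros(g.shape,np.uint8);mm[135:185,254:312]=((np.abs(Z[135:185,254:312]-4)<4)&(hsv[135:185,254:312,2]>0))*255
E
```

```text
full (array([ 576.9, -288. ]), array([ 92. , 113.8]), 90.0)
spare (array([598.8, 297.1]), array([118.6, 119.5]), 1.8)
full [ 9.9889261e-01  4.7048278e-02  5.0188788e+02 -3.0602829e+02] 0.047065653 y at 450,550 [np.float32(-308.47223), np.float32(-303.76218)] 423.61273 586.3375 medZ 244.07177456477848
spare [ 9.9999827e-01 -1.8478081e-03  5.1150168e+02  2.9575119e+02] -0.0018478092 y at 450,550 [np.float32(295.86484), np.float32(295.68005)] 446.51282 608.68805 medZ 232.93101460291723
loop (array([ 531.3, -302.4]), array([38.2, 11. ]), 89.9) [ 532.4 -302.3  250.3] 58
loop (array([ 491.6, -304.2]), array([38. ,  8.2]), 90.0) [ 491.6 -304.4  250.3] 55
loop (array([ 450.9, -305.9]), array([37.7,  8.1]), 90.0) [ 451.3 -306.8  249.9] 47
caddy ((660.8287353515625, 18.353668212890625), (126.06043243408203, 80.29059600830078), 70.88044738769531) 204
caddy ray (array([659.9,  18.3]), array([125.9,  80.9]), 71.2)
```

```bash
python3 - <<'E'
from H import *
from rig import bot
s=pickle.load(open("scene0.pkl","rb"))
W=cloud(s);im=s["image"];hsv=cv2.cvtColor(im,cv2.COLOR_BGR2HSV)
m=cv2.inRange(hsv,(3,110,60),(18,255,255))
ok=(m>0)&(W[...,0]>420)&(W[...,0]<580)&(abs(W[...,1]+306)<40)&(W[...,2]>244)&(W[...,2]<258)
P=W[ok];
for a,b in((440,472),(480,512),(518,555)):
    q=P[(P[:,0]>a)&(P[:,0]<b)];print(len(q),q.mean(0).round(1),q[:,1].min(),q[:,1].max())
# blades: steel pts below
for a,b in((440,472),(476,512),(518,555)):
    q=W[(W[...,0]>a)&(W[...,0]<b)&(W[...,2]>80)&(W[...,2]<140)&(abs(W[...,1]+306)<60)]
    print(len(q),q.min(0).round(),q.max(0).round())
ok=(abs(W[...,0]-665)<90)&(abs(W[...,1]-20)<90)&(W[...,2]>94)&(W[...,2]<106)
print("caddy",cv2.minAreaRect(W[ok][:,:2].astype(np.float32)))
ok=(W[...,0]>440)&(W[...,0]<590)&(abs(W[...,1]-296)<25)&(W[...,2]>190)
q=W[ok];print("spare",len(q),[ (x,np.median(q[abs(q[:,0]-x)<12],0).round(1)) for x in (475,500,525,550,575)])
print(bot.tip_reach,[n for n in dir(bot) if n[0]!='_'])
E
```

```text
48 [ 454.5 -307.6  251.6] -325.4479686977888 -289.85516951760354
47 [ 494.5 -306.9  251.2] -324.36851907952905 -287.52997095646305
49 [ 535.4 -304.6  251.8] -323.15362759945356 -286.8487603256119
67 [ 451. -323.  106.] [ 457. -300.  140.]
203 [ 492. -342.   82.] [ 498. -266.  140.]
262 [ 532. -342.   80.] [ 539. -265.  140.]
caddy ((661.8698120117188, 19.946609497070312), (125.71903228759766, 83.75801849365234), 70.40666961669922)
spare 123 [(475, array([474.9, 295.8, 232.8])), (500, array([499.3, 294.9, 234.4])), (525, array([527.2, 295.7, 233.3])), (550, array([549.5, 296.7, 233.3])), (575, array([576.9, 296.2, 233.4]))]
19.0 ['MotionError', 'dwell', 'finish_job', 'ik', 'move_gripper', 'move_joints', 'move_to', 'read_camera', 'read_state', 'servo_line', 'tip_reach']
```

```bash
python3 - <<'E'
from H import *
from rig import bot
s=pickle.load(open("scene0.pkl","rb"));t=pickle.load(open("top0.pkl","rb"))
for u,v in((178,127),(226,150),(277,175),(125,103)): print(ray(s,370+u/5,100+v/5,230).round(1))
for u,v in((55,242),(58,186),(60,300)): print("top",ray(t,160+u/4,130+v/4,230).round(1))
# orientation: tool x = world y rotated by yaw, tool y down
def Q(yaw,sg):
    x=sg*np.array([-np.sin(yaw),np.cos(yaw),0]);y=np.array([0,0,-1.]);M=np.stack([x,y,np.cross(x,y)],1)
    q=R.from_matrix(M).as_quat();return np.r_[q[3],q[:3]]
for sg in(1,-1):
  for p,yw in(((518,296,300),0),((518,296,270),0),((390,296,270),0),((390,0,270),0),((390,-306,270),.04),((455,-306,240),.04),((535,-304,240),.04),((662,19,340),-.34),((662,19,165),-.34)):
    q=bot.ik(list(p),list(Q(yw,sg)));print(sg,p,None if q is None else np.round(q,2))
E
```

```text
[498.6 296.4 230. ]
[537.9 297.3 230. ]
[578.4 297.6 230. ]
[454.8 294.1 230. ]
top [534.2 300.3 230. ]
top [573.6 299.9 230. ]
top [493.7 295.  230. ]
1 (518, 296, 300) [ 0.46  0.37  1.31 -0.    1.46 -1.11]
1 (518, 296, 270) [ 0.46  0.39  1.35 -0.    1.4  -1.11]
1 (390, 296, 270) [ 0.57  0.15  1.66 -0.    1.33 -1.  ]
1 (390, 0, 270) [-0.09 -0.08  1.9  -0.    1.33 -1.66]
1 (390, -306, 270) [-0.74  0.16  1.64 -0.    1.34 -2.35]
1 (455, -306, 240) [-0.66  0.3   1.54 -0.    1.3  -2.27]
1 (535, -304, 240) [-0.58  0.45  1.33 -0.    1.35 -2.19]
1 (662, 19, 340) [-0.03  0.52  1.01 -0.    1.61 -1.26]
1 (662, 19, 165) [-0.03  0.62  1.26 -0.    1.26 -1.26]
-1 (518, 296, 300) [ 0.46  0.37  1.31 -0.    1.46  2.03]
-1 (518, 296, 270) [ 0.46  0.39  1.35 -0.    1.4   2.03]
-1 (390, 296, 270) [ 0.57  0.15  1.66 -0.    1.33  2.15]
-1 (390, 0, 270) [-0.09 -0.08  1.9  -0.    1.33  1.48]
-1 (390, -306, 270) [-0.74  0.16  1.64 -0.    1.34  0.79]
-1 (455, -306, 240) [-0.66  0.3   1.54 -0.    1.3   0.87]
-1 (535, -304, 240) [-0.58  0.45  1.33 -0.    1.35  0.95]
-1 (662, 19, 340) [-0.03  0.52  1.01 -0.    1.61  1.88]
-1 (662, 19, 165) [-0.03  0.62  1.26 -0.    1.26  1.88]
```

The spare collars come out at x≈497, 536 and 576, so the seats are at about 476, 516 and 556 with y≈296. The spare bar top is about 235 by vision. I'll feel for it in the middle seat.

```bash
cat >> H.py <<'E'
def Q(yaw,sg=-1,tilt=0):
    x=sg*np.array([-np.sin(yaw),np.cos(yaw),0]);y=np.array([0,0,-1.]);M=np.stack([x,y,np.cross(x,y)],1)
    if tilt: # rotate about caddy y-axis (horizontal x-jaw axis)
        M=R.from_rotvec(tilt*np.array([-np.sin(yaw),np.cos(yaw),0])).as_matrix()@M
    q=R.from_matrix(M).as_quat();return [float(v) for v in np.r_[q[3],q[:3]]]
def st(bot,m=""):
    s=bot.read_state();print(m,round(s["clock"],2),np.round(s["ee_pos"],1),"F",np.round(s["ft_force"],2),"g",round(s["grip_width"],1))
E
python3 - <<'E'
from H import *
from rig import bot
bot.servo_line([215,-500,380],speed=250)
st(bot)
bot.move_to([400,0,380],Q(0));st(bot)
bot.move_to([516.5,296.3,300],Q(0.01));st(bot)
bot.move_gripper(0,20);st(bot,"shut")
bot.servo_line([516.5,296.3,270],speed=100);st(bot)
r=bot.servo_line([516.5,296.3,244],speed=25,until_force=3);st(bot,r)
E
```

```text
0.77 [ 215.  -499.9  379.1] F [ 0.56 -0.86 -0.49] g 85.6
 2.69 [ 4.001e+02 -4.000e-01  3.799e+02] F [ 0.53  0.96 -0.35] g 85.6
 3.93 [516.8 295.3 300.7] F [-0.25  0.73  0.21] g 85.1
shut 4.7 [516.5 296.3 300. ] F [ 0.49 -0.53 -0.74] g 0.2
 5.15 [516.5 296.3 270.1] F [ 0.52 -0.15  0.17] g 0.0
True 5.86 [516.5 296.3 252.7] F [-1.01  0.02  3.93] g -0.4
```

Contact came at TCP z 252.7, so the bar top is at about 233.7. That agrees with vision at 233–235. Next is the front utensil, the scraper.

```bash
python3 - <<'E'
from H import *
from rig import bot
bot.servo_line([516.5,296.3,310],speed=150)
bot.servo_line([454,-307,310],Q(.04),speed=300);st(bot)
bot.move_gripper(62,30)
bot.servo_line([454,-307,270],speed=120)
r=bot.servo_line([454,-307,239],speed=60,until_force=5);st(bot,r)
c=bot.read_camera("scene");cv2.imwrite("pics/g1.png",cv2.resize(c["image"][150:320,190:350],None,fx=4,fy=4))
E
```

```text
8.57 [ 454.2 -306.2  310.1] F [ 0.33  0.55 -0.05] g 0.4
False 10.32 [ 454.1 -307.   239.1] F [ 0.36 -0.43  0.56] g 61.9
```

View pics/g1.png

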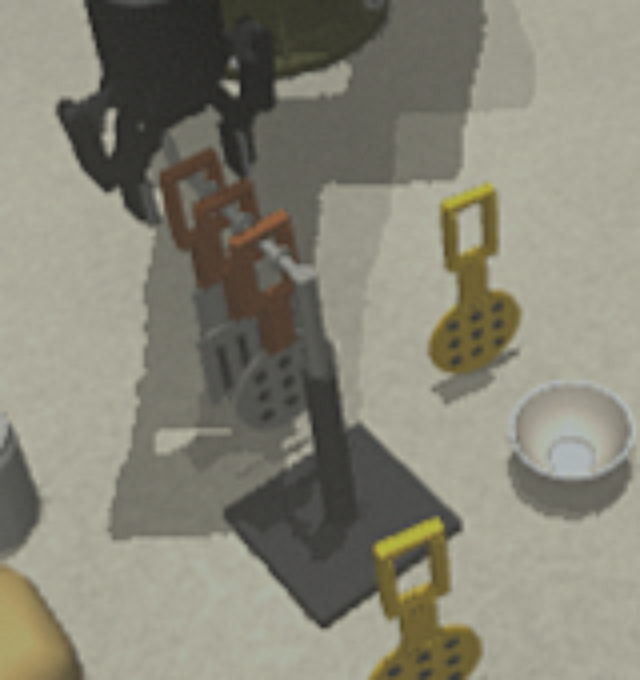

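The open fingers straddle the front loop at (190,190). Now I'll grip, lift 28 mm and draw it off.

```bash
python3 - <<'E'
from H import *
from rig import bot
bot.move_gripper(34,30);st(bot,"grip")
r=bot.servo_line([454,-307,267],speed=60,until_force=6);st(bot,r)
if not r:
    r=bot.servo_line([385,-309.8,267],speed=80,until_force=6);st(bot,r)
c=bot.read_camera("scene");cv2.imwrite("pics/g2.png",cv2.resize(c["image"][150:320,190:350],None,fx=4,fy=4))
E
```

```text
grip 10.69 [ 454.1 -307.1  239.5] F [-0.63 -0.11  4.02] g 39.8
True 10.91 [ 453.8 -306.8  241.1] F [-0.46 -0.49 -2.85] g 39.4
```

View pics/g2.png

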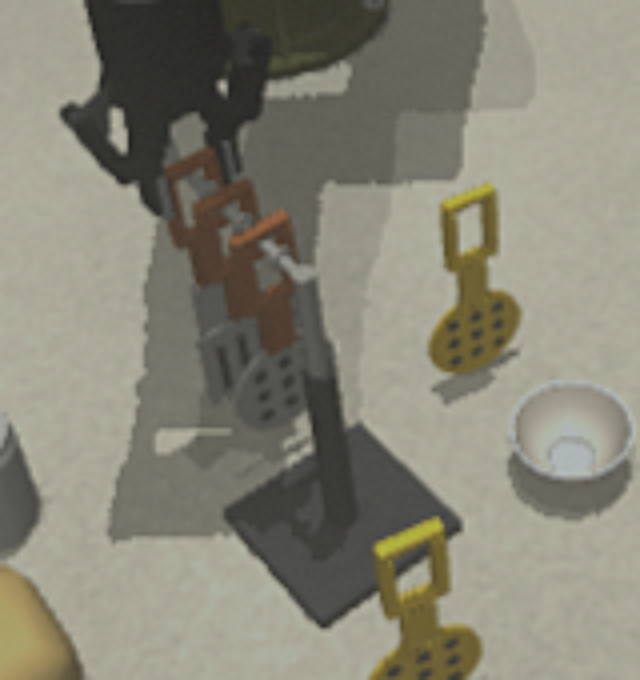

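The stop was only the +4 N closing preload unloading down to the utensil's weight. I'll carry on.

```bash
python3 - <<'E'
from H import *
from rig import bot
r=bot.servo_line([454,-307,267],speed=60,until_force=6);st(bot,r)
if not r:
    r=bot.servo_line([385,-309.8,267],speed=90,until_force=6);st(bot,r)
c=bot.read_camera("scene");cv2.imwrite("pics/g3.png",cv2.resize(c["image"][130:300,190:350],None,fx=4,fy=4))
E
```

```text
False 11.55 [ 454. -307.  267.] F [-0.33  0.27 -2.09] g 39.4
False 12.47 [ 385.3 -309.8  267. ] F [ 0.48  0.63 -1.71] g 39.3
```

View pics/g3.png

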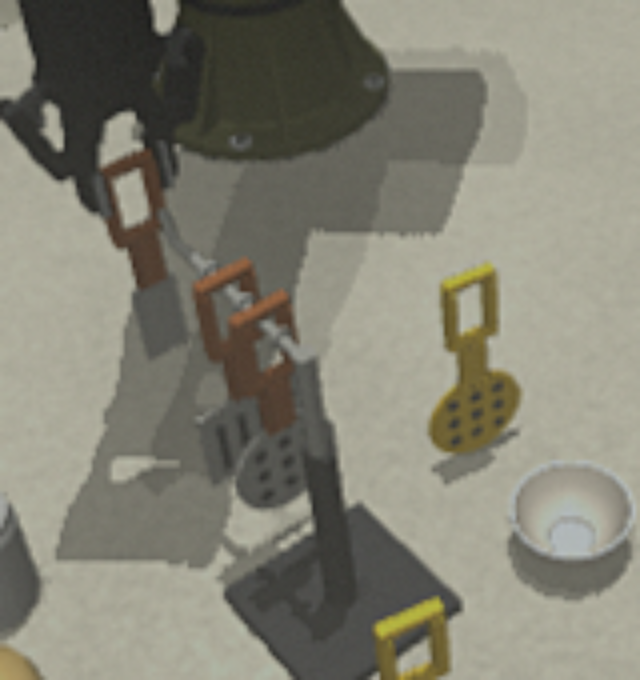

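The scraper is off and hangs upright in the jaws at (130,250). I'll carry it to the spare hook's middle seat.

```bash
python3 - <<'E'
from H import *
from rig import bot
bot.servo_line([390,295.5,262],Q(.01),speed=280);st(bot)
bot.servo_line([405,295.5,257],speed=60);
c=bot.read_camera("scene");cv2.imwrite("pics/g4.png",cv2.resize(c["image"][70:220,330:490],None,fx=4,fy=4))
c=bot.read_camera("top");cv2.imwrite("pics/g4t.png",cv2.resize(c["image"][130:270,140:260],None,fx=4,fy=4))
st(bot)
E
```

```text
14.82 [390.1 294.9 262.1] F [ 0.11 -0.02 -2.32] g 39.3
 15.34 [405.  295.5 256.9] F [ 0.13  0.34 -2.07] g 38.9
```

View pics/g4.png

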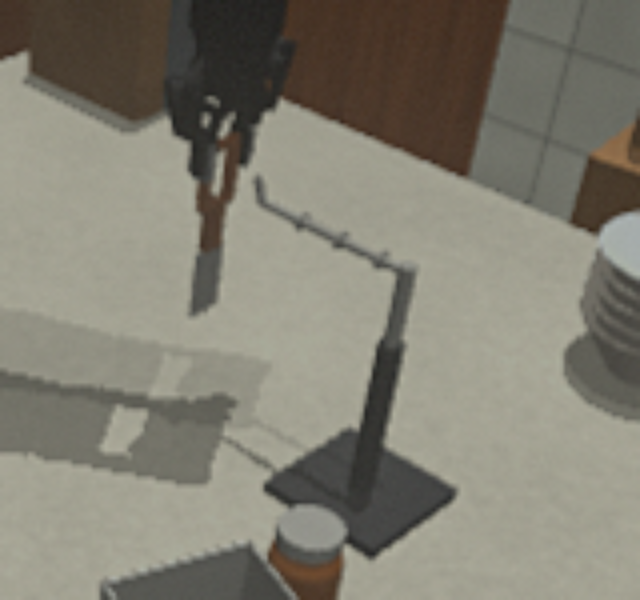

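View pics/g4t.png

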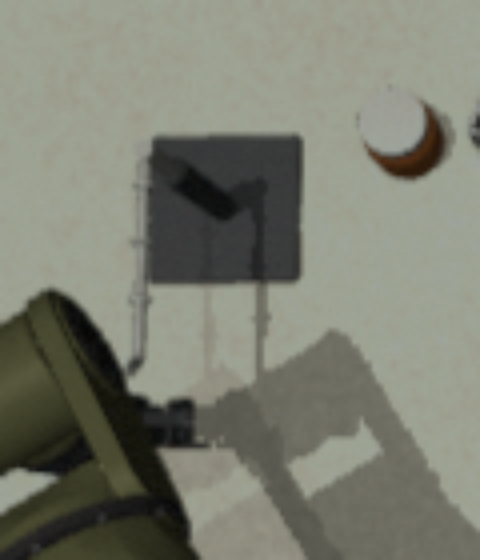

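The loop is lined up in front of the spare tip, with the tip at (258,185) in the scene crop and the loop at (218,180). I'll thread it on under force guard.

```bash
python3 - <<'E'
from H import *
from rig import bot
r=bot.servo_line([516.5,296.5,257],speed=90,until_force=4);st(bot,r)
if not r:
    r=bot.servo_line([516.5,296.5,230],speed=40,until_force=4);st(bot,r)
c=bot.read_camera("scene");cv2.imwrite("pics/g5.png",cv2.resize(c["image"][70:220,330:490],None,fx=4,fy=4))
E
```

```text
False 16.73 [516.2 296.6 257.1] F [ 0.31 -0.24 -2.44] g 39.4
True 17.43 [516.2 296.4 229.1] F [-0.36 -0.01  6.28] g 39.4
```

View pics/g5.png

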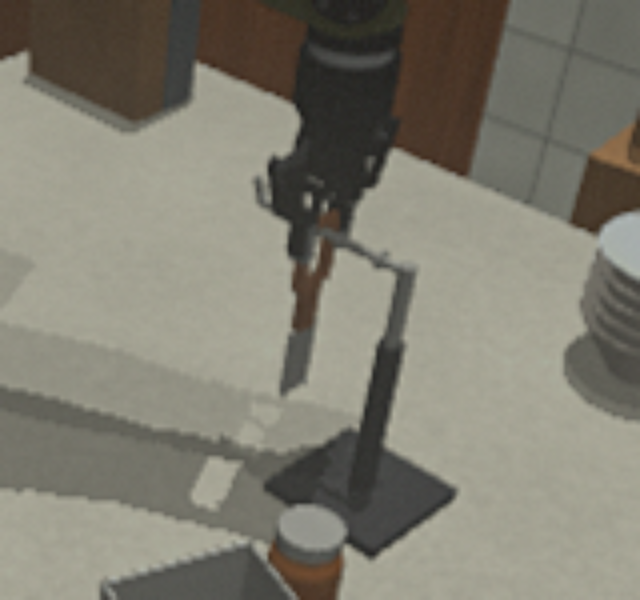

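Contact came at TCP 229.1, which puts the origin at 233.8, equal to the felt bar top. It is therefore in a seat and not on a collar. I'll release and back off upwards.

```bash
python3 - <<'E'
from H import *
from rig import bot
bot.move_gripper(62);st(bot)
r=bot.servo_line([516.5,296.5,310],speed=120);st(bot,r)
bot.servo_line([460,100,310],speed=250)
c=bot.read_camera("scene");cv2.imwrite("pics/g6.png",cv2.resize(c["image"][70:220,330:490],None,fx=4,fy=4))
pickle.dump(c,open("s6.pkl","wb"))
W=cloud(c);hsv=cv2.cvtColor(c["image"],cv2.COLOR_BGR2HSV);m=cv2.inRange(hsv,(3,100,40),(18,255,255))>0
q=W[m&(abs(W[...,1]-296)<40)&(W[...,2]>236)&(W[...,0]<620)];print(q.mean(0).round(1),len(q),q[:,2].max())
bot.servo_line([493.5,-305.5,310],Q(.04),speed=280);st(bot)
bot.servo_line([493.5,-305.5,239],speed=70,until_force=5);st(bot)
bot.move_gripper(34,30);st(bot)
c=bot.read_camera("scene");cv2.imwrite("pics/g7.png",cv2.resize(c["image"][130:300,190:350],None,fx=4,fy=4))
E
```

```text
17.83 [515.9 296.2 228.1] F [-0.16  0.29 -0.9 ] g 62.0
False 18.67 [516.3 296.4 309. ] F [-0.21 -0.57 -0.15] g 62.0
[517.1 290.9 241.2] 23 244.91674191327365
 21.28 [ 493.7 -304.6  310.2] F [0.03 0.16 0.18] g 61.6
 22.45 [ 493.6 -305.6  239.5] F [ 0.58  0.51 -0.01] g 61.8
 22.77 [ 493.6 -305.6  239.5] F [ 0.28 -0.48  2.24] g 39.5
```

View pics/g6.png

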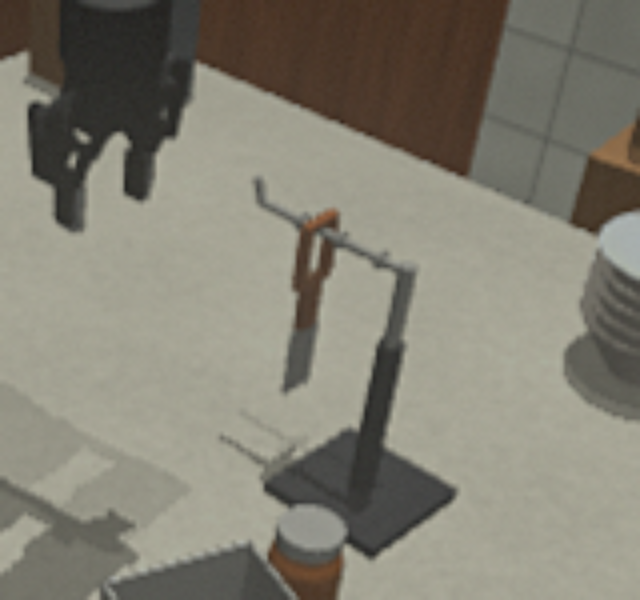

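View pics/g7.png

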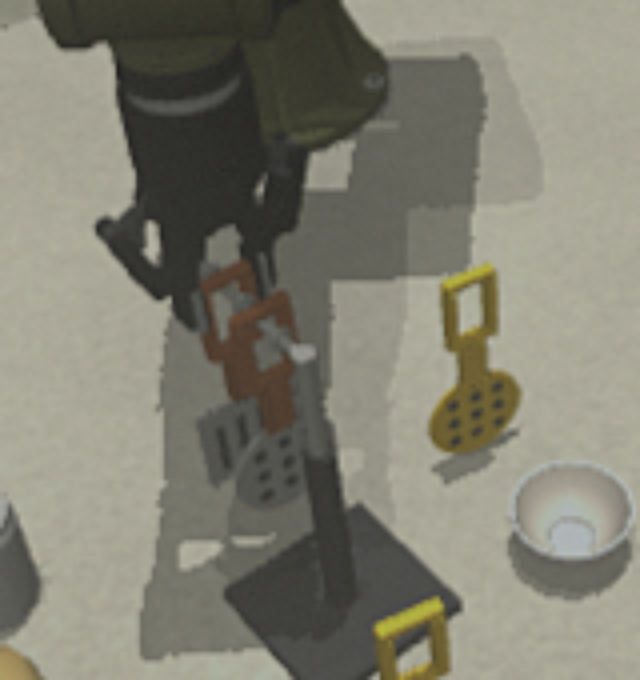

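The scraper hangs in the spare hook's middle seat, with its loop at (320,225). The turner is gripped. I'll lift it, draw it off, carry it over and thread it to the front seat.

```bash
python3 - <<'E'
from H import *
from rig import bot
def go():
    bot.servo_line([493.5,-305.5,243],speed=30)
    r=bot.servo_line([493.5,-305.5,267],speed=60,until_force=5);st(bot,r)
    if r: return
    r=bot.servo_line([385,-309.8,267],speed=100,until_force=5);st(bot,r)
    if r: return
    bot.servo_line([390,295.5,262],Q(.01),speed=280);st(bot)
    bot.servo_line([405,295.5,257],speed=60);st(bot)
go()
c=bot.read_camera("scene");cv2.imwrite("pics/g8.png",cv2.resize(c["image"][70:270,230:490],None,fx=3,fy=3))
E
```

```text
False 23.65 [ 493.5 -305.5  267.1] F [-0.36 -0.49 -1.21] g 39.1
False 24.88 [ 385.4 -309.8  266.9] F [ 0.5   0.41 -1.62] g 39.4
 27.19 [390.1 294.9 262.1] F [-0.18 -0.29 -0.97] g 39.5
 27.61 [405.3 295.3 256.7] F [-0.19 -0.18 -1.4 ] g 39.7
```

View pics/g8.png

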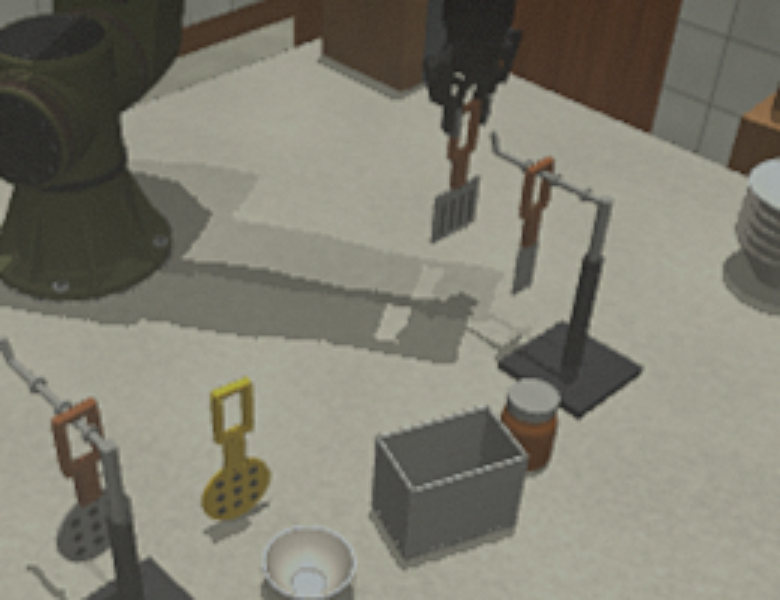

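The turner is held at (458,180), the scraper hangs at (535,190), and the skimmer is alone on the crowded hook at (80,450). Now I'll hang the turner in the front seat.

```bash
python3 - <<'E'
from H import *
from rig import bot
def go():
    r=bot.servo_line([476.5,296.1,257],speed=80,until_force=4);st(bot,r)
    if r: return
    bot.servo_line([476.5,296.1,235],speed=60)
    r=bot.servo_line([476.5,296.1,228.5],speed=20,until_force=3);st(bot,r)
    if bot.read_state()["ee_pos"][2]>231: return
    bot.move_gripper(62);st(bot)
    bot.servo_line([476.5,296.1,310],speed=120)
    bot.servo_line([440,50,310],speed=280)
    c=bot.read_camera("scene");cv2.imwrite("pics/g9.png",cv2.resize(c["image"][70:270,230:490],None,fx=3,fy=3))
go();st(bot)
E
```

```text
False 28.7 [476.2 296.2 257. ] F [ 0.77 -0.4  -1.32] g 39.4
True 29.57 [476.6 296.2 229.1] F [-0.46 -0.98  5.14] g 39.7
 29.92 [476.3 296.  228.2] F [ 0.45 -0.3  -0.32] g 61.9
 31.84 [440.1  50.9 309.8] F [0.55 0.61 0.58] g 61.9
```

View pics/g9.png

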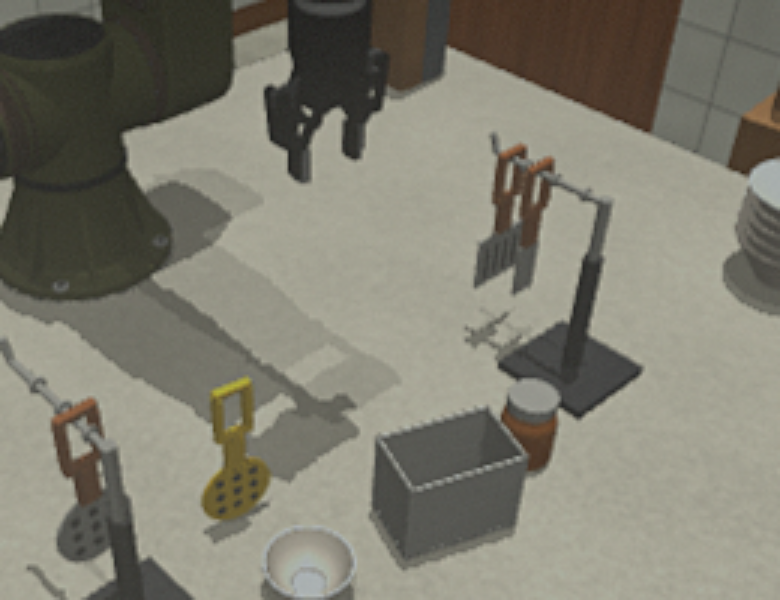

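Both hang on the spare hook, the turner at (508,200) and the scraper at (537,210). Now the skimmer.

```bash
python3 - <<'E'
from H import *
from rig import bot
def go():
    bot.servo_line([534.5,-304,310],Q(.04),speed=280);st(bot)
    r=bot.servo_line([534.5,-304,239],speed=70,until_force=5);st(bot,r)
    if r: return
    bot.move_gripper(34,40);st(bot)
    bot.servo_line([534.5,-304,243],speed=30)
    r=bot.servo_line([534.5,-304,267],speed=60,until_force=5);st(bot,r)
    if r: return
    r=bot.servo_line([385,-310,267],speed=110,until_force=5);st(bot,r)
    if r: return
    bot.servo_line([385,-290,335],speed=150)
    bot.servo_line([480,-140,335],Q(-.15),speed=200)
    st(bot)
go()
c=bot.read_camera("scene");cv2.imwrite("pics/g10.png",cv2.resize(c["image"][70:330,190:490],None,fx=2.3,fy=2.3))
c=bot.read_camera("top")
pickle.dump(c,open("t10.pkl","wb"))
E
```

```text
33.3 [ 534.6 -303.1  310.2] F [1.08 0.74 0.37] g 61.7
False 34.47 [ 534.6 -304.1  239.5] F [ 0.24 -0.13  0.45] g 62.0
 34.78 [ 534.7 -304.1  239.5] F [ 0.77 -1.38  3.34] g 39.1
False 35.62 [ 534.5 -304.   267.1] F [ 0.17 -0.28 -1.39] g 39.3
False 37.12 [ 385.3 -310.   266.9] F [-0.56  0.82 -2.12] g 39.2
 38.79 [ 479.7 -140.5  334.7] F [ 0.07 -0.2  -1.14] g 38.8
```

View pics/g10.png

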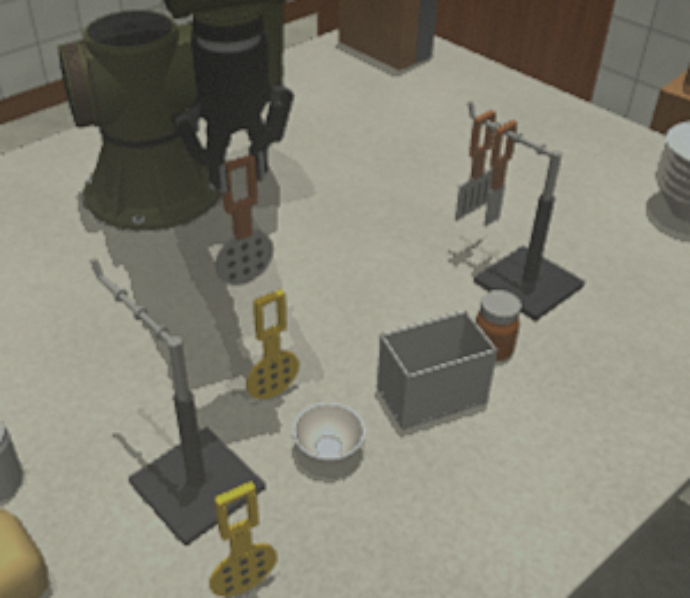

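The skimmer is held upright at (240,230) and both others are still hanging. I'll insert it with a slight tilt so that it leans on the near caddy wall.

```bash
cat > pl.py <<'E'
from H import *
from rig import bot
yaw=-.339;a=.2;e=np.array([np.cos(yaw),np.sin(yaw),0]);C=np.array([661,19,0.])
d=-e*np.sin(a)+np.array([0,0,np.cos(a)])
def tcp(fz,off=-9): return (C+e*off+[0,0,fz]+165.3*d).tolist()
q=Q(yaw,-1,-a)
E
python3 - <<'E'
from pl import *
for z in(165,6,4): print(np.round(tcp(z),1),bot.ik(tcp(z),q))
try:
    bot.servo_line(tcp(168),q,speed=150);st(bot)
except bot.MotionError as x: print(x)
c=bot.read_camera("scene");cv2.imwrite("pics/g11.png",cv2.resize(c["image"][120:290,300:460],None,fx=4,fy=4))
c=bot.read_camera("top");cv2.imwrite("pics/g11t.png",cv2.resize(c["image"][100:260,200:380],None,fx=4,fy=4))
E
```

```text
[621.5  32.9 327. ] [ 0.01937585  0.32858158  1.31740797 -0.0722115   1.30865777  1.94135241]
[621.5  32.9 168. ] [ 0.01937585  0.45068661  1.52466481 -0.08398952  0.98027632  1.96944942]
[621.5  32.9 166. ] [ 0.01937585  0.45293985  1.52641992 -0.0842162   0.97628214  1.96985533]
 40.53 [621.4  32.4 330.2] F [-0.58 -0.03 -1.9 ] g 39.5
```

View pics/g11.png

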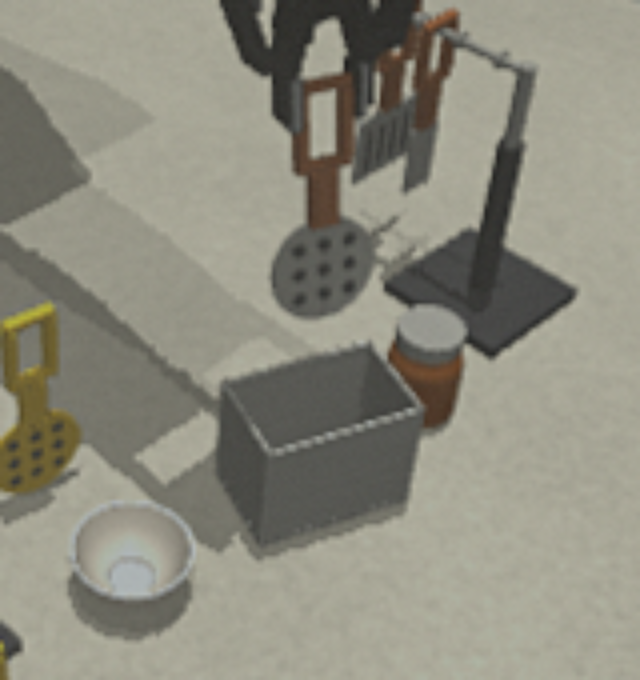

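View pics/g11t.png

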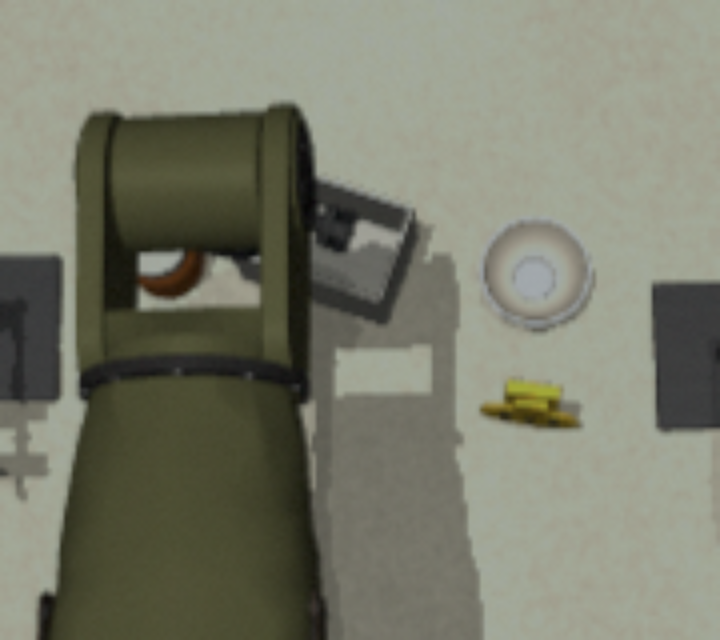

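```bash
python3 - <<'E'
from pl import *
c=bot.read_camera("scene");W=cloud(c);f=W.reshape(-1,3)
q_=f[(f[:,2]>160)&(f[:,2]<255)&(abs(f[:,0]-650)<60)&(abs(f[:,1]-20)<60)]
n=np.array([-np.sin(yaw),np.cos(yaw),0])
for a0 in range(160,255,15):
    s=q_[(q_[:,2]>=a0)&(q_[:,2]<a0+15)]
    if len(s): u=(s-C)@e;v=(s-C)@n;print(a0,len(s),"e",np.median(u).round(1),"n",v.min().round(1),v.max().round(1), "expected e",round(-9-(a0+7.5-168)*np.tan(a),1))
E
```

```text
160 16 e -10.2 n -16.4 16.5 expected e -8.9
175 90 e -12.3 n -32.3 36.0 expected e -11.9
190 113 e -15.2 n -39.0 38.8 expected e -15.0
205 125 e -17.9 n -39.0 38.9 expected e -18.0
220 115 e -20.7 n -35.5 34.9 expected e -21.1
235 61 e -22.7 n -25.7 25.0 expected e -24.1
250 12 e -23.4 n -9.8 9.4 expected e -27.1
```

The disc sits where expected, with its tilt and centring within 1–2 mm in the caddy frame. Now I'll lower it.

```bash
python3 - <<'E'
from pl import *
def go():
    r=bot.servo_line(tcp(25),speed=90,until_force=4);st(bot,r)
    if r: return
    r=bot.servo_line(tcp(1),speed=20,until_force=3);st(bot,r)
go()
c=bot.read_camera("scene");cv2.imwrite("pics/g12.png",cv2.resize(c["image"][120:290,300:460],None,fx=4,fy=4))
E
```

```text
False 42.42 [621.7  32.9 187.5] F [-0.38  0.09 -1.54] g 38.9
True 43.36 [621.5  33.  166.6] F [-0.95  0.21  5.16] g 39.4
```

View pics/g12.png

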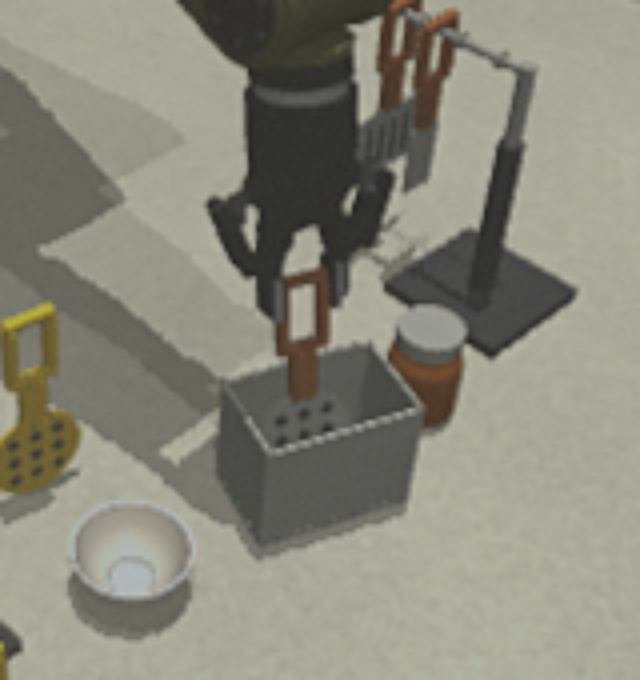

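The foot touched at z≈4.6, which is the caddy floor, with the disc inside at (305,415). I'll release and retreat.

```bash
python3 - <<'E'
from pl import *
bot.move_gripper(60);st(bot)
p=np.array(tcp(4.6))
bot.servo_line((p+[0,0,130]).tolist(),speed=120);st(bot)
bot.servo_line([430,-60,330],Q(-.1),speed=200)
bot.dwell(1)
c=bot.read_camera("scene");cv2.imwrite("pics/g13.png",cv2.resize(c["image"][70:330,190:490],None,fx=2.6,fy=2.3))
pickle.dump(c,open("s13.pkl","wb"))
c=bot.read_camera("top");cv2.imwrite("pics/g13t.png",cv2.resize(c["image"][110:250,160:360],None,fx=4,fy=4))
st(bot)
E
```

```text
43.74 [621.   32.9 165.6] F [ 0.18 -0.12 -0.59] g 60.2
 44.98 [621.4  32.9 295.7] F [-0.04  0.1   0.76] g 59.9
 47.31 [430. -60. 330.] F [ 0.99 -0.25  0.23] g 59.6
```

View pics/g13.png

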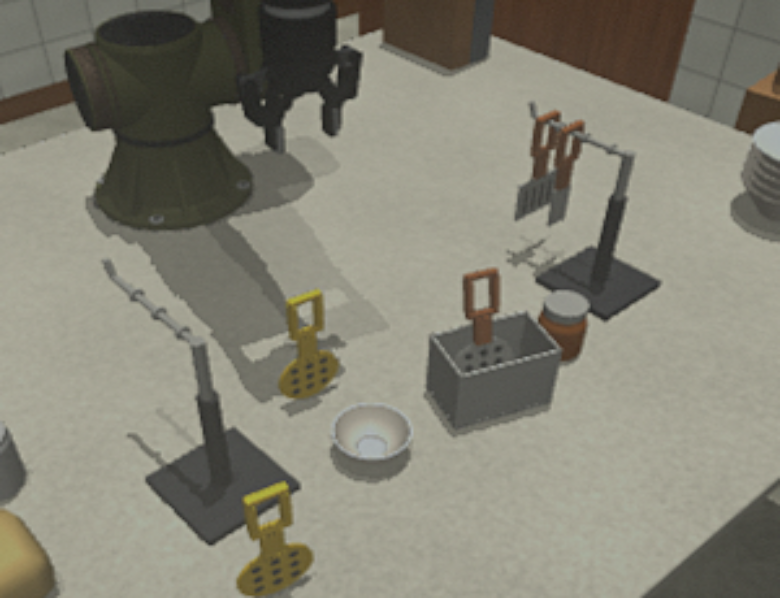

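View pics/g13t.png

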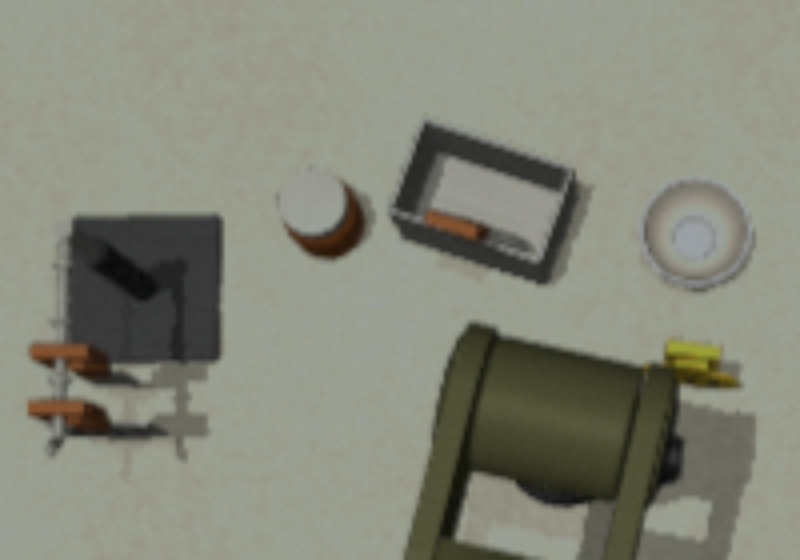

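The skimmer stands blade down in the caddy at (480,320), leaning on the near wall. Turner and scraper hang at (540,165) and (567,170), and the bystanders are where they were. Handing in.

```bash
python3 -c "
from rig import bot
print(bot.finish_job())"
```

```text
the job is handed in; nothing more can be done
None
```

The job is handed in at about 47 s of the 72 s allowed, and no verdict was reported.

- **Spare hook height:** I felt for it with shut fingertips and found the bar top at about 233.7 mm. The camera depth had suggested 233–235 mm. Both utensils touched down at the same height.
- **Turner and scraper:** I moved the scraper first, to the middle seat, then the turner to the front seat. In the last pictures both hang there.
- **Skimmer:** It stands blade down in the caddy, leaning slightly on the near wall. Its foot touched at about 4.6 mm, which is the caddy floor.
- **Surroundings:** In the last pictures the jar, bowl and yellow look-alikes are where they were, and the gripper is clear of everything. I did not re-measure their positions, and the tin was only partly in view.
- **Forces and one odd check:** Readings stayed at about 6 N or less. The first lift stopped on its force guard, which was only the grip's own preload unloading, and I continued without trouble.

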